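# Refill the seasoning caddy

### The arm

A 6-joint arm with a two-finger parallel gripper is mounted at the origin on a cart in front of the work surface, level with it; the furniture and walls round the work are solid. World frame = base frame: x ahead of the robot, y to its left, z up, the work surface at z = 0. Lengths are in m, angles in degrees, forces in N, time in s.
With the tool pointing down it reaches from about 0.35 to 0.875 m from the base axis. Payload 4.2 kg.
Tool frame: the origin (TCP) lies midway between the tips of the shut fingers; the grasp point (between the pads) lies 19 mm behind it; z points along the fingers, y is the line along which they close (so a half turn about z gives the same grasp; the last joint's range is limited). The gripper opens to 87 mm and grips with 3 to 60 N. Pads are 19 mm wide; open, the fingers measure 117 mm over their backs; the gripper's body (75 mm by 190 mm) begins 51 mm behind the grasp point.
Start: joints at [-52.792, 22.042, 0.453, 0, -68.411, -14.817], TCP at [0.238, -0.578, 0.223] pointing down, gripper open.
Joint ranges: [-179.83, 179.83], [-69.29, 118.12], [-61.27, 80.66], [-181.25, 117.63], [-171.15, -9.14], [-177.46, 177.46]. Speed limits (degrees/s): [159.86, 159.86, 180, 180, 180, 180].

### API

Orientations are given as [roll, pitch, yaw] about the fixed x, y, z axes, in that order (R = Rz(yaw) Ry(pitch) Rx(roll)).
In Python, from workcell import env gives the robot as it stands. The module is installed in compiled form; this text tells all that it offers. Calls block until the motion is done:
- env.goto(position, orientation): joint-space move of the TCP to a pose.
- env.move_straight(position, rotation=None, rate=0.15, force_limit=None): straight line of the TCP; rotation=None keeps the orientation; rate is the mean speed in m/s. With force_limit (N) it stops when the force on the tool has changed by that much, and returns True; else False.
- env.set_joints(angles): joint-space move.
- env.gripper_to(opening, grasp_force=None): opening from 0.0 (shut) to 1.0 (fully open); grasp_force is the grip in N (None keeps the last); returns when the fingers have stopped.
- env.dwell(seconds).
- env.inverse_kinematics(position, orientation): joint angles nearest the present ones, or None.
- env.read_state(): the state.
- env.grab_frame(name): name is "scene" or "top" or "wrist"; returns a dict with "image" (420x560x3 uint8, blue, green, red), "fx", "fy", "cx", "cy" (pixels), "position" and "orientation" of the camera in the world. Camera axes: x right, y up, looking along -z (the intrinsics and any distortion apply to the point x, -y, -z); pixel columns grow to the right and rows downward; lengths in m; the calibration is good to about 2 mm. A picture is of the moment at which its call begins. There is no depth.
A pose or a line that the arm cannot do raises env.Unreachable and nothing moves.
- env.close_job(): hands the job in; it is judged then, once.
Trained networks look in a picture, given as the dict that the camera call returned (one of the last four; its "shot" number tells which), for a name from the list of things; names that differ only in an ending like _2 or _b are one class to them, and where a whole thing is asked for, a point or a joint stands for the part that bears it (a point fixed in the world has none). Each returns a list of dicts, best first, with "score" (0 to 1); they miss things now and then, are a little off and sometimes report something else, mostly with a low value. They report only what shows in the picture. A call takes as long as a camera call. They do not tell look-alikes from the thing itself.
- env.search_frame(picture, thing): "xyz" ([x, y, z] in m, in world coordinates, good to about 4 mm: the middle of the surface that is visible of it).
- env.trace(picture, thing): "mask" (420x560 bool, what is visible of it).
The state is a dict: "clock": time; "joint_positions": joint angles; "qvel": joint speeds; "joint_torque": joint torques, N m; "position": TCP position; "tool_rot": TCP orientation; "force": force on the tool from outside, world axes, zero at the start; "wrist_torque": the same for the moment, N m; "opening": opening from 0.0 (shut) to 1.0 (fully open); "finger_force": force on a finger pad.
Only numpy, scipy, OpenCV 4.12 (cv2) and the standard library are available. Lean on these libraries where they do the work, as an engineer would, in place of code of your own. Each camera call takes 0.05 s, during which the arm holds its last target. There are 200 camera calls.

### The job

Fill the steel seasoning caddy: stand the wooden pepper mill, the tall spice jar with the red screw cap, the shorter spice jar with the white cap and the salt shaker upright in its four pockets, one in each, from tallest at the end with the carrying loop down to shortest at the plain end. The pestle and the unlabelled sample jar only look as if they belonged: leave them standing where they are.

Things in the scene. Friction and masses are not known exactly. Their poses are not given: they have to be found in the camera images.
- caddy: fixed low steel caddy on the left bench, 273 x 72 x 40 mm high, any yaw: a row of four square open pockets along x, each 62 x 62 mm inside, walls 5 mm, inner floor 5 mm up. A flat carrying loop sticks out 38 mm beyond the +x end, 30 mm up; the -x end is plain. Pocket centres from loop to plain end: x = +100.5, +33.5, -33.5, -100.5 mm, y = 0. Origin: centre of the underside, z up
- pepper_mill: turned dark wood pepper mill with a waist, a round head and a small steel knob on top; 135 mm high, foot 46 mm in diameter, head 43 mm in diameter from 88 to 110 mm up (grip there). Round; stands upright at the start on the right table, whose top is 4 mm higher than the bench; origin: centre of the underside, z up
- red_cap_jar: straight clear spice jar with a brown label and a wide, flat red screw cap; 106 mm high, 45 mm in diameter. Round; stands upright at the start on the right table, whose top is 4 mm higher than the bench; origin: centre of the underside, z up
- white_cap_jar: white spice jar with a white cap as wide as the jar; 98 mm high, 47 mm in diameter. Round; stands upright at the start on the right table, whose top is 4 mm higher than the bench; origin: centre of the underside, z up
- salt_shaker: waisted glass salt shaker with a perforated, domed grey metal top; 90 mm high, 44 mm in diameter, the top 34 mm in diameter from 70 mm up. Round; stands upright at the start on the right table, whose top is 4 mm higher than the bench; origin: centre of the underside, z up
- pestle: look-alike, to be left alone: plain turned dark wood pestle standing on its thick end, without steel knob; 119 mm high, 46 mm in diameter at the foot, 23 mm at the shaft; origin: centre of the underside
- sample_jar: look-alike, to be left alone: plain jar without label, with a flat steel lid; 80 mm high, 44 mm in diameter; origin: centre of the underside
Not all that is in view belongs to the job. Leave any blue or orange look-alike of the red_cap_jar alone.

How it is judged:
By the outcome, as a careful person would: the job done as asked, in the order asked, and still so for the second after the job is handed in, with the robot touching nothing.
It also fails if it takes over 109 s, if anything falls off the work surface, if the arm or the gripper's body presses on something with over 40 N, if the wrist force passes 120 N, or if a joint passes its speed limit or range.

## Working session

There is one attempt and no reset: what is moved stays moved. The work goes in short steps, each a Python script; the robot and the scene stay as the last script left them, time stands still between calls to the robot, and variables do not carry over. Pictures are saved under pics/ and viewed, at most 14 in all, crops included, and the job is handed in when it is done.

```bash
mkdir -p pics
python3 - <<'E'
from workcell import env
import cv2
for n in ("scene","top"):
    p=env.grab_frame(n); cv2.imwrite(f"pics/{n}0.png",p["image"]); print(n,p["position"],p["orientation"],p["fx"],p["fy"],p["cx"],p["cy"],[k for k in p])
    for t in ("caddy","pepper_mill","red_cap_jar","white_cap_jar","salt_shaker","pestle","sample_jar"):
        print(t,[([round(float(v),3) for v in d["xyz"]],round(d["score"],2)) for d in env.search_frame(p,t)])
print(env.read_state())
E
```

```text
scene [-0.10949073  0.71798177  0.89784656] [ 5.03878552e+01 -3.83644034e-03 -1.39543391e+02] 492.24151124642174 492.24151124642174 281.6079342121865 206.30749194319782 ['image', 'fx', 'fy', 'cx', 'cy', 'position', 'orientation', 'shot']
caddy [([0.521, 0.183, 0.02], 0.89)]
pepper_mill [([0.436, -0.263, 0.081], 0.81)]
red_cap_jar [([0.683, -0.013, 0.07], 0.91), ([0.569, -0.017, 0.07], 0.89), ([0.484, -0.384, 0.087], 0.67)]
white_cap_jar [([0.648, -0.151, 0.062], 0.84)]
salt_shaker [([0.564, -0.291, 0.057], 0.8)]
pestle []
sample_jar []
top [ 0.45802519 -0.08035196  1.17677418] [  5.85764759   1.93500377 -91.08631508] 453.9130962081109 453.9130962081109 282.73835942627545 215.76480035632153 ['image', 'fx', 'fy', 'cx', 'cy', 'position', 'orientation', 'shot']
caddy [([0.523, 0.174, 0.006], 0.69)]
pepper_mill [([0.445, -0.267, 0.117], 0.63)]
red_cap_jar [([0.494, -0.389, 0.108], 0.91), ([0.584, -0.031, 0.11], 0.69), ([0.69, -0.03, 0.108], 0.67)]
white_cap_jar [([0.654, -0.167, 0.1], 0.92)]
salt_shaker [([0.576, -0.298, 0.082], 0.7)]
pestle []
sample_jar [([0.438, -0.176, 0.083], 0.56)]
{'clock': 0.8, 'joint_positions': array([-5.27905254e+01,  2.20405404e+01,  4.52987111e-01, -1.61722641e-03,
       -6.84109719e+01, -1.48173027e+01]), 'qvel': array([-0.0447588 , -0.04685002,  0.07833506, -0.03908191, -0.0623492 ,
       -0.02829382]), 'joint_torque': array([-1.00124869e-04, -3.90410221e+01,  1.87614101e+01,  4.22426283e+00,
        1.56157213e-02, -2.13917690e-05]), 'position': array([ 0.23811858, -0.57783845,  0.22256037]), 'tool_rot': array([-1.79998959e+02,  1.83092842e-03, -1.57608423e+02]), 'force': array([-0.03642216, -0.80741034,  0.1723869 ]), 'wrist_torque': array([ 0.01805504, -0.01578234,  0.00281223]), 'finger_force': 0.0, 'opening': 0.999420285073769}
```

View pics/scene0.png

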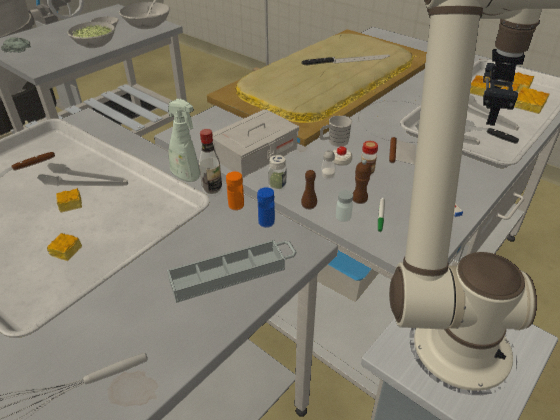

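View pics/top0.png

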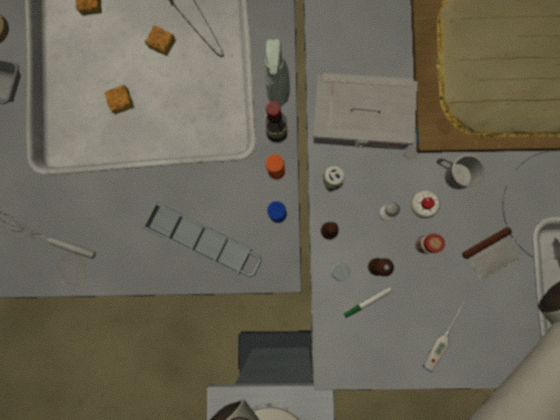

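The scene shows: red cap jar (369,155), with lookalikes orange (235,190), blue (266,207), a red-topped cake (341,155) and a sauce bottle (208,160). The two dark turned pieces are at (309,188) and (362,182). The salt shaker is at (328,163), sample jar (344,207) and a white-capped jar (278,172). I'll check these choices in one crop.

Run:
```python
import cv2, numpy as np
a=cv2.imread("pics/scene0.png")[130:240,220:420]; b=cv2.imread("pics/top0.png")[150:300,300:460]
a=cv2.resize(a,(545,300),interpolation=3); b=cv2.resize(b,(320,300),interpolation=3)
cv2.imwrite("pics/crop.png",cv2.resize(np.hstack([a,b]),(800,278)))
```

```text
(no output)
```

View pics/crop.png

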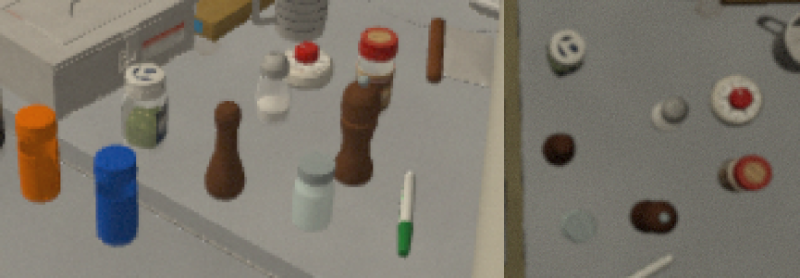

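Crop confirms: the mill with the steel knob is at scene (362,182) and the red jar with the brown label is behind it. White jar, grey-domed shaker, pestle (no knob) and steel-lid sample jar are as listed. Next I'll fit poses by silhouette.

```bash
cat > h.py <<'E'
from workcell import env
import cv2, numpy as np
from scipy.spatial.transform import Rotation as R
from scipy.optimize import minimize, least_squares
PROF={"pepper_mill":[(0,.023),(.03,.023),(.088,.0215),(.11,.0215),(.135,.005)],"red_cap_jar":[(0,.0225),(.106,.0225)],
"white_cap_jar":[(0,.0235),(.098,.0235)],"salt_shaker":[(0,.022),(.02,.022),(.07,.017),(.08,.017),(.09,.006)]}
def proj(f,P):
    q=(np.asarray(P)-f["position"])@R.from_euler("xyz",f["orientation"],degrees=True).as_matrix()
    return np.c_[f["cx"]+f["fx"]*q[:,0]/-q[:,2], f["cy"]-f["fy"]*q[:,1]/-q[:,2]]
def hullmask(f,P,S=4):
    m=np.zeros((420*S,560*S),np.uint8)
    h=cv2.convexHull(proj(f,P).astype(np.float32))
    cv2.fillConvexPoly(m,np.round(((h+.5)*S-.5)*16).astype(np.int32),1,shift=4); return m
def ring(n,x,y,z0):
    t=np.linspace(0,2*np.pi,24,endpoint=False)
    return np.vstack([np.c_[x+r*np.cos(t),y+r*np.sin(t),0*t+z0+z] for z,r in PROF[n]])
def iou(m,k):
    k=cv2.resize(k.astype(np.uint8),m.shape[::-1],interpolation=0)
    return (m&k).sum()/max(1,(m|k).sum())
E
python3 - <<'E'
from h import *
G={"pepper_mill":(.436,-.263),"red_cap_jar":(.49,-.389),"white_cap_jar":(.65,-.16),"salt_shaker":(.57,-.294)}
F={n:env.grab_frame(n) for n in("scene","top")}
for n,g in G.items():
    for cam,f in F.items():
        for d in env.trace(f,n):
            k=d["mask"]
            c0=proj(f,[[*g,.055]])[0]; ys,xs=np.nonzero(k)
            if np.hypot(xs.mean()-c0[0],ys.mean()-c0[1])>25: continue
            r=minimize(lambda p:-iou(hullmask(f,ring(n,*p,.004)),k),g,method="Nelder-Mead",options=dict(initial_simplex=[g,(g[0]+.01,g[1]),(g[0],g[1]+.01)],xatol=2e-4,fatol=1e-4,maxiter=60))
            print(n,cam,round(d["score"],2),k.sum(),r.x.round(4),round(-r.fun,3)); break
def cad(p):
    a=np.radians(p[2]);c,s=np.cos(a),np.sin(a);M=np.array([[c,-s],[s,c]])
    def box(x0,x1,h,z0,z1):
        P=np.array([(x,y,z) for x in(x0,x1) for y in(-h,h) for z in(z0,z1)]);P[:,:2]=P[:,:2]@M.T+p[:2];return P
    return box(-.1365,.1365,.036,0,.04),box(.1365,.1745,.02,.028,.032)
ks={}
for cam,f in F.items():
    d=env.trace(f,"caddy")[0]; k=d["mask"].astype(np.uint8)
    cn,_=cv2.findContours(k,0,1); k=cv2.drawContours(k*0,cn,-1,1,-1); ks[cam]=k
def cost(p,cams): return -np.mean([iou(hullmask(F[c],cad(p)[0],2)|hullmask(F[c],cad(p)[1],2),ks[c]) for c in cams])
g=np.array([.525,.178,-112.])
for cams in(["top"],["scene"],["top","scene"]):
    r=minimize(cost,g,args=(cams,),method="Nelder-Mead",options=dict(initial_simplex=[g,g+[.015,0,0],g+[0,.015,0],g+[0,0,8]],xatol=1e-4,fatol=1e-4,maxiter=150))
    print("caddy",cams,r.x.round(4),round(-r.fun,3))
a=np.radians(r.x[2]);u=np.array([np.cos(a),np.sin(a)]);v=np.array([-u[1],u[0]]);out=[]
for c,f in F.items():
    im=cv2.resize(f["image"],None,fx=3,fy=3,interpolation=2)
    for px in(.1005,.0335,-.0335,-.1005):
        q=[[*(r.x[:2]+u*(px+sx*.031)+v*sy*.031),.04] for sx,sy in((-1,-1),(1,-1),(1,1),(-1,1))]
        cv2.polylines(im,[np.round(proj(f,q)*3+1).astype(np.int32)],True,(0,0,255),1)
    c0=(proj(f,[[*r.x[:2],.04]])[0]*3).astype(int); out.append(im[c0[1]-200:c0[1]+200,c0[0]-195:c0[0]+195])
cv2.imwrite("pics/cad.png",np.hstack(out))
E
```

```text
pepper_mill scene 0.73 593 [ 0.4439 -0.277 ] 0.871
pepper_mill top 0.96 408 [ 0.4444 -0.2785] 0.943
red_cap_jar scene 0.94 370 [ 0.498  -0.4012] 0.648
red_cap_jar top 0.77 487 [ 0.4983 -0.3992] 0.94
white_cap_jar scene 0.78 524 [ 0.6615 -0.1656] 0.879
white_cap_jar top 0.73 443 [ 0.663  -0.1696] 0.901
salt_shaker scene 0.66 345 [ 0.5818 -0.3078] 0.905
salt_shaker top 0.68 292 [ 0.5823 -0.3109] 0.895
caddy ['top'] [   0.5256    0.1756 -116.8483] 0.952
caddy ['scene'] [   0.5237    0.1793 -116.8703] 0.963
caddy ['top', 'scene'] [   0.5252    0.1778 -116.9206] 0.944
```

View pics/cad.png

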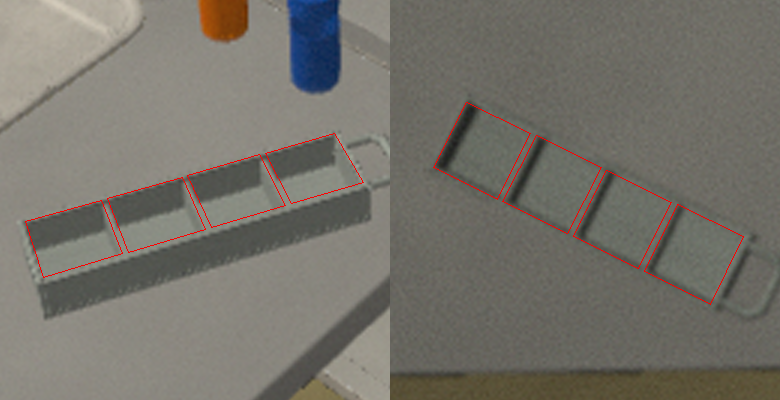

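Overlay: red pocket outlines sit on all four pockets in both views, and the loop end is at the right, at caddy yaw -117°. Mill first.

```bash
cat > pp.py <<'E'
from h import *
C=np.array([.5252,.1778]);A=np.radians(-116.9);U=np.array([np.cos(A),np.sin(A)])
# xy, grasp height, closing yaw, pocket x
J={"pepper_mill":((.4442,-.278),.099,90,.1005),"red_cap_jar":((.4983,-.3997),.078,90,.0335),
"white_cap_jar":((.6624,-.168),.072,0,-.0335),"salt_shaker":((.582,-.3097),.077,90,-.1005)}
ZC=.15  # object bottom while carried
def best(pos,yaw):
    q0=env.read_state()["joint_positions"];o=[]
    for y in(yaw,yaw-180,yaw+180):
        q=env.inverse_kinematics(pos,[180,0,y])
        if q is not None:o.append((max(abs(np.asarray(q)-q0)),y))
    return min(o)[1] if o else None
def run(n):
    xy,h,yaw,px=J[n]; g=h-.019; t=C+U*px; T=lambda p,z:[*p,z]
    y=best(T(xy,g+ZC-.02),yaw)
    env.goto(T(xy,g+ZC-.02),[180,0,y]); env.move_straight(T(xy,g+.004),rate=.2)
    env.gripper_to(0,20); s=env.read_state(); print(n,"grip",s["opening"]*.087,s["finger_force"],s["clock"])
    if s["opening"]*.087<.025: return
    env.move_straight(T(xy,g+ZC),rate=.2)
    y=best(T(t,g+ZC),np.degrees(A))
    env.goto(T(t,g+ZC),[180,0,y]); env.move_straight(T(t,g+.03),rate=.2)
    st=env.move_straight(T(t,g+.006),rate=.05,force_limit=6); s=env.read_state(); print("stop",st,s["position"],T(t,g+.006),s["force"],s["opening"]*.087)
    if st and s["position"][2]>g+.013: print("BLOCKED"); return
    env.gripper_to(1.0); env.move_straight(T(t,g+ZC-.02),rate=.25); print(env.read_state()["clock"])
E
python3 - <<'E'
from pp import *
for n,(xy,h,yaw,px) in J.items(): print(n,[best([*p,z],w) for p,w in((xy,yaw),(C+U*px,-116.9)) for z in(h-.015,h+.131)])
run("pepper_mill")
f=env.grab_frame("scene"); cv2.imwrite("pics/s1.png",cv2.resize(f["image"][100:330,140:440],None,fx=2,fy=2))
E
```

```text
pepper_mill [-90, -90, -116.9, -116.9]
red_cap_jar [270, 270, -116.9, -116.9]
white_cap_jar [-180, -180, -116.9, -116.9]
salt_shaker [-90, -90, -116.9, -116.9]
pepper_mill grip 0.042276146508915646 19.999297836329788 4.3667
stop True [0.47886109 0.08777704 0.08499579] [np.float64(0.4797303117141658), np.float64(0.08817434827467599), 0.08600000000000001] [-0.90377789  0.71337159  5.15039512] 0.041879824835505175
9.5667
```

View pics/s1.png

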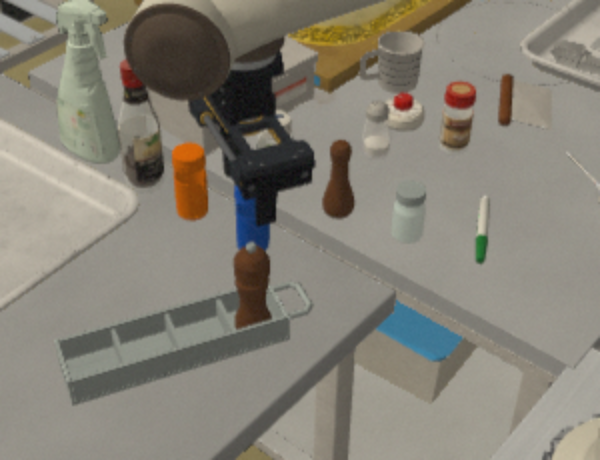

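The mill stands in the loop-end pocket, crop (252,285), with plenty of time left. Next is the red jar, now unobstructed at (458,115).

Run:
```python
from pp import *
run("red_cap_jar"); run("white_cap_jar")
f=env.grab_frame("scene"); cv2.imwrite("pics/s2.png",cv2.resize(f["image"][100:330,140:440],None,fx=2,fy=2))
```

```text
red_cap_jar grip 0.04425079329466609 19.984593045979295 12.9667
stop False [0.51009643 0.14795729 0.06484307] [np.float64(0.5100434372380552), np.float64(0.14792478275822535), 0.065] [ 0.48501328  0.78994978 -0.72968904] 0.044201910013007134
18.8333
white_cap_jar grip 0.04968554960902524 19.997624756069854 21.6583
stop False [0.54030409 0.20768955 0.05879342] [np.float64(0.5403565627619448), np.float64(0.20767521724177468), 0.05899999999999999] [ 0.33931944 -0.19691076 -1.24804656] 0.050053528697563805
26.9417
```

View pics/s2.png

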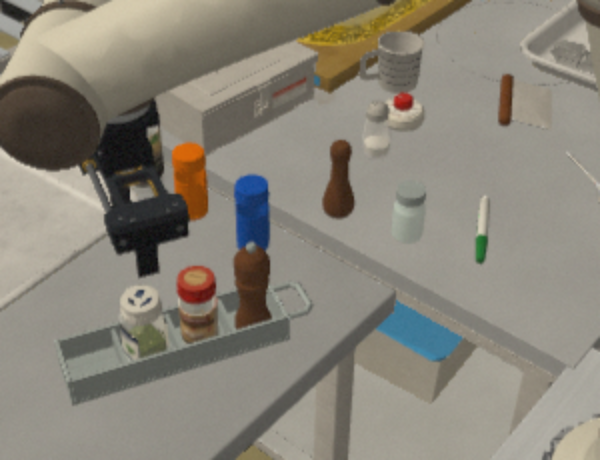

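Mill, red jar (197,305) and white jar (142,320) are in order; the white jar looks slightly off, so I'll check its tilt after the shaker.

Run:
```python
from pp import *
run("salt_shaker")
env.goto([.40,-.15,.33],[180,0,-116.9])
o=[]
for n in("scene","top"):
    f=env.grab_frame(n); c=proj(f,[[*C,.08]])[0].astype(int); o.append(cv2.resize(f["image"][c[1]-75:c[1]+75,c[0]-65:c[0]+65],None,fx=3,fy=3,interpolation=2))
    for m in J: print(n,m,[(np.round(d["xyz"],3).tolist(),round(d["score"],2)) for d in env.search_frame(f,m)][:1], (C+U*J[m][3]).round(3))
cv2.imwrite("pics/s3.png",np.hstack(o)); f=env.grab_frame("scene"); cv2.imwrite("pics/s3full.png",f["image"])
```

```text
salt_shaker grip 0.03319383989370245 19.157880428576846 30.5917
stop False [0.57066463 0.26745573 0.06381574] [np.float64(0.5706696882858342), np.float64(0.26742565172532407), 0.064] [-0.37899576  0.28684478 -0.95309626] 0.03288496273242253
36.6917
scene pepper_mill [([0.468, 0.099, 0.09], 0.61)] [0.48  0.088]
scene red_cap_jar [([0.682, -0.015, 0.066], 0.97)] [0.51  0.148]
scene white_cap_jar [([0.525, 0.226, 0.077], 0.77)] [0.54  0.208]
scene salt_shaker [([0.557, 0.276, 0.066], 0.66)] [0.571 0.267]
top pepper_mill [([0.479, 0.083, 0.12], 0.77)] [0.48  0.088]
top red_cap_jar [([0.688, -0.029, 0.11], 0.82)] [0.51  0.148]
top white_cap_jar [([0.534, 0.199, 0.106], 0.79)] [0.54  0.208]
top salt_shaker [([0.569, 0.26, 0.083], 0.84)] [0.571 0.267]
```

View pics/s3.png

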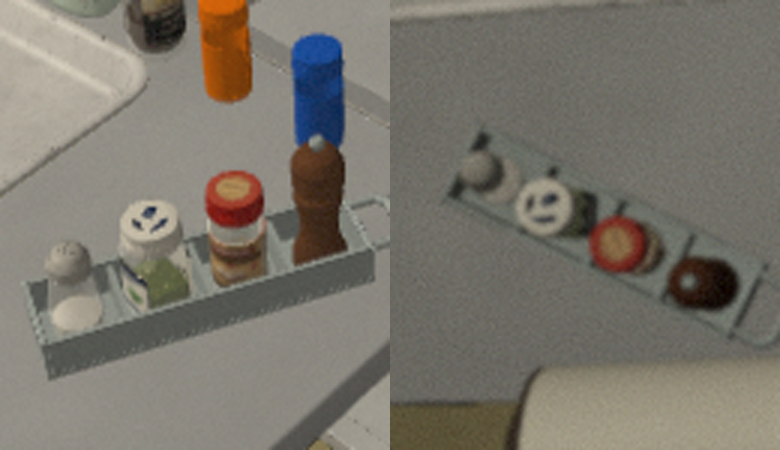

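View pics/s3full.png

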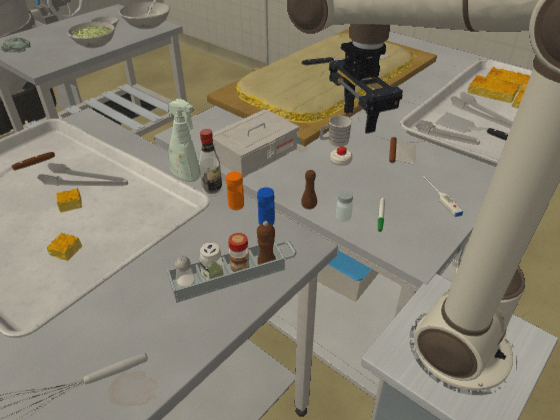

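All four are in the right order. The white jar's grip was 3 mm wider than expected, so I'll overlay upright models to check for tilt.

Run:
```python
from pp import *
F={n:env.grab_frame(n) for n in("scene","top")}; o=[]
for c,f in F.items():
    im=cv2.resize(f["image"],None,fx=5,fy=5,interpolation=2)
    for n in J:
        g=C+U*J[n][3]
        d=[d for d in env.trace(f,n) if np.linalg.norm(proj(f,[[*g,.07]])[0]-np.array(np.nonzero(d["mask"])).mean(1)[::-1])<15]
        if not d: print(n,"none"); 
        else:
            k=d[0]["mask"]; box=np.zeros_like(k,np.uint8)
            h=min(iou_ for iou_ in [0]); 
            # ignore pixels below the caddy rim: compare only where the model above z=.045 projects or mask has pixels
            pr=[(z,r) for z,r in PROF[n] if z>.04]; r0=np.interp(.04,*zip(*PROF[n])); 
            old=PROF[n]; PROF[n]=[(.04,r0)]+pr
            bx,by=(proj(f,[[*g,.02]])[0])
            def cost(p):
                m=hullmask(f,ring(n,*p,.005),2); full=m
                kk=cv2.resize(k.astype(np.uint8),full.shape[::-1],interpolation=0)
                return -((full&kk).sum()/ (full.sum()+ (kk&~full&1).sum()))
            r=minimize(cost,g,method="Nelder-Mead",options=dict(initial_simplex=[g,g+[.01,0],g+[0,.01]],maxiter=60)); PROF[n]=old
            e=(r.x-C); print(c,n,"pocket along",round(e@U-J[n][3],4),"across",round(e@np.array([-U[1],U[0]]),4),round(-r.fun,3))
            h=cv2.convexHull(proj(f,ring(n,*r.x,.005)).astype(np.float32))
            cv2.polylines(im,[np.round(h*5+2).astype(np.int32)],True,(0,255,255),1)
    c0=(proj(f,[[*C,.06]])[0]*5).astype(int); o.append(im[c0[1]-290:c0[1]+290,c0[0]-320:c0[0]+320])
cv2.imwrite("pics/s4.png",o[0]); cv2.imwrite("pics/s5.png",o[1])
g=[*(C+U*-.0335),.3]
```

```text
scene pepper_mill pocket along -0.0005 across -0.0065 0.777
scene red_cap_jar pocket along -0.0061 across -0.0137 0.871
scene white_cap_jar pocket along -0.0049 across -0.0137 0.841
salt_shaker none
top pepper_mill pocket along 0.003 across 0.0001 0.913
top red_cap_jar pocket along 0.0025 across 0.002 0.915
top white_cap_jar pocket along 0.0026 across 0.0026 0.883
top salt_shaker pocket along 0.0036 across 0.0029 0.873
```

View pics/s4.png

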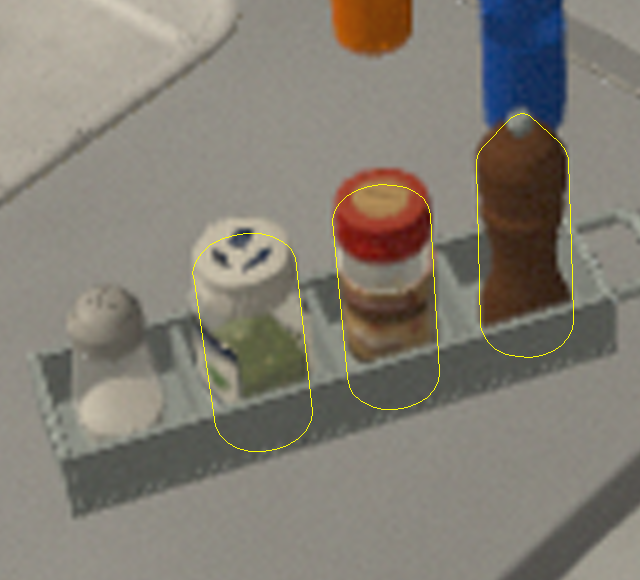

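View pics/s5.png

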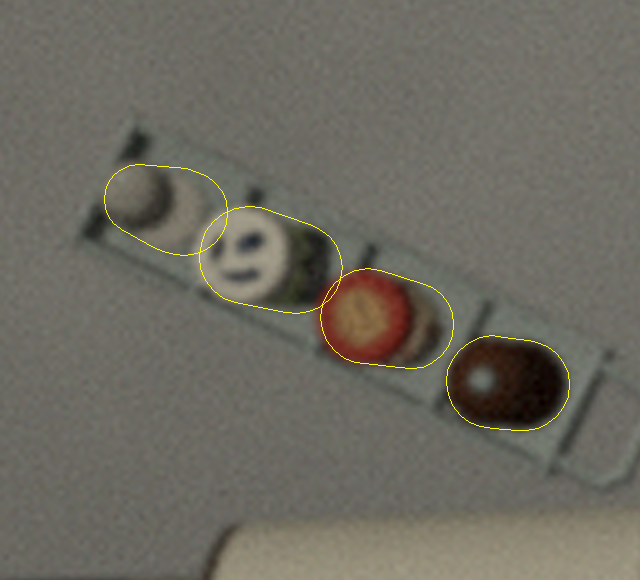

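The yellow upright outlines run parallel to the jars' edges in both views. The top-view fits put each item within about 5 mm of its pocket centre, so all four stand upright, and the pestle (309,188) and sample jar (344,207) have not moved. Handing in.

```bash
python3 -c "
from workcell import env
print(env.close_job(), env.read_state()['clock'])"
```

```text
the job is handed in; nothing more can be done
the job is handed in; nothing more can be done
```

The job is handed in: the pepper mill, red-cap jar, white-cap jar and salt shaker stand upright in the caddy in that order from the loop end, and the pestle and sample jar were left where they stood.

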